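# Load lens modules for the camera sweep

### The arm

A 6-joint arm with a two-finger parallel gripper is mounted at the origin on the work surface. World frame = base frame: x ahead of the robot, y to its left, z up, the work surface at z = 0. Lengths are in m, angles in degrees, forces in N, time in s.
With the tool pointing down it reaches from about 0.325 to 0.925 m from the base axis. Payload 3.1 kg.
Tool frame: the origin (TCP) lies at the very end of the fingers, on their centre line; the grasp point (between the pads) lies 19 mm behind it; z points along the fingers, y is the line along which they close (so a half turn about z gives the same grasp; the last joint's range is limited). The gripper opens to 85 mm and grips with 20 to 120 N. Pads are 22 mm wide; open, the fingers measure 114 mm over their backs; the gripper's body (76 mm by 85 mm) begins 54 mm behind the grasp point. The pads swing forward as they close: fully open they stand 13 mm farther back than shut.
Start: joints at [70.29, 12.427, 92.441, -0, 75.132, -6.429], TCP at [0.144, 0.608, 0.231] pointing down, gripper open.
Joint ranges: [-157.48, 157.48], [-44.54, 120.13], [17.64, 146.25], [-64.5, 244.5], [7.68, 150.69], [-147.95, 147.95]. Speed limits (degrees/s): [159.86, 159.86, 180, 180, 180, 180].

### API

Orientations are given as a 3x3 rotation matrix whose columns are the frame's x, y, z axes.
In Python, from bench import manip gives the robot as it stands.
- The arm moves only by the shell command python3 -m crank 'ROWS' [FORCE]. ROWS is JSON, a list that holds one entry, the list of rows, each a list of 5 numbers: the closure, from 0 (fully open) to 1 (shut), then the shift along the tool's x, y, z in units of 25 mm (1.0 is 25 mm), then the turn about the tool's z in units of 6 degrees (1.0 is 6 degrees). A call has 1 to 20 rows; each row shifts and turns the commanded pose from where the row before left it, along the tool's axes as they then stand; what a row does not reach is not made up. A row lasts 1/12 s, in which the tool goes at most 41.7 mm and 7.16 degrees, less where a joint would pass 70% of its speed; a pose out of reach is approached as far as the arm can. A call is refused whole if a number of a shift passes 1 or a number of a turn 1, either way. A call with a gripper value outside its range is refused whole. The fingers move at their own pace and stop on an object; FORCE is the grip in N (left out, the last holds). Time passes only in rows, so rows that do not move let the fingers close. It gives the time, the measured TCP pose, the force, the opening and the grip force at its end, in the units of the state.
- manip.get_state(): the state, without advancing time (a new reading comes with each control period).
- manip.camera(name): name is "scene" or "top" or "wrist"; returns the picture (400x640x3 uint8, red, green, blue); there is no depth.
- manip.get_calibration(name): a dict with "fx", "fy", "cx", "cy" (pixels), "extrinsics" (4x4, takes a point from world to camera coordinates); the wrist camera has in their place "tool_from_camera" (4x4, takes a point from camera to tool coordinates, whose origin is the TCP and whose axes are the flange's). Camera axes: x right, y down, z forward; pixel columns grow to the right and rows downward; lengths in m; the calibration is good to about 2 mm. The wrist camera is an equidistant fisheye: a pixel r from the principal point sees the ray r / f radians off the axis. A picture is of the moment at which its call begins: read the wrist's pose just before it. get_calibration takes no time and is no camera call.
- manip.hand_in(): hands the job in; it is judged then, once.
The state is a dict: "clock": time; "joints": joint angles; "joint_vel": joint speeds; "joint_torque": joint torques, N m; "eef_pos": TCP position; "orientation": TCP orientation; "contact_force": force on the tool from outside, world axes, zero at the start; "moment": the same for the moment, N m; "grip_width": opening from 0.0 (shut) to 1.0 (fully open); "gripper_force": force on a finger pad.
Only numpy, scipy, OpenCV 4.12 (cv2) and the standard library are available. Lean on these libraries where they do the work, as an engineer would, in place of code of your own. Each camera call takes 0.05 s, during which the arm holds its last target. There are 200 camera calls.

### The job

Slide the lid of the grey stock box out of its grooves and lay it flat on the middle of the cork mat, then stand every lens module from the box upright on the floor of the white tray, one to a pocket. When all of them stand there, start the inspection sweep: tilt the camera remote's stick well over sideways towards the side where the white tray is, hold it there for two seconds and let it spring back. Leave the other things on the bench where they are.

Things in the scene. Friction and masses are not known exactly. Their poses are not given: they have to be found in the camera images.
- stock_box: grey box fixed to the bench, left or right: 160 (its x) x 176 (y) x 67 mm high, inside 148 x 148 mm, inner floor 6 mm above the bench, no dividers, a foam strip 10 x 10 mm along the foot of the walls. Origin: centre of the underside. The lid's grooves run along the side walls at y = +/-74 to 88 mm. The +x wall stops the lid; the -x wall is only 53 mm high and the lid slides out over it, along -x (roughly to the robot)
- box_mouth (a point): middle of the edge where the lid leaves the box: at x = -80, y = 0, z = 55 mm in the box's frame, its axes as the box's. The lid slides on ledges at this height; above it lips from 8 to 12 mm over the ledges reach in to y = +/-76 mm, so the lid cannot be lifted before it is out; about 2 mm of play each side and above
- lid: the box's loose sliding lid: aluminium plate 154 (x, sliding direction) x 164 (y) x 6 mm, about 0.16 kg; across its middle a black grip rib 12 mm thick (x), 70 mm long (y), its top 34 mm above the underside. Origin: centre of the underside, z up. Shut, its origin is at x = -4, z = 55 mm in the box's frame; it starts shut or up to 30 mm open and is free of the grooves beyond x = -157 mm
- lid_mat: thin square cork mat fixed to the bench ahead of the robot, 210 x 210 x 3 mm, where the lid is put. Origin: centre of the underside
- tray: white inspection tray fixed to the bench on the side opposite the stock box, 175 x 175 mm, 16 mm high, walls 5 mm, floor 5 mm thick; a cross of 5 mm dividers as high as the rim parts it into four square pockets of 80 mm, centred at x, y = +/-42.5 mm. Origin: centre of the underside
- remote: grey camera remote fixed to the bench beyond the mat, housing 100 x 100 x 40 mm, with a spring-centred stick in the middle of its top. Origin: centre of the underside; x points away from the robot, y to its left, turned by up to 0.3 rad
- stick_knob (a point): centre of the stick's black ball knob, 30 mm diameter, 65 mm above the stick's pivot, which lies on the middle of the remote's top (40 mm high); the knob's centre is 105 mm above the bench when the stick stands upright
- stick_side (a joint): sideways tilt of the stick, rad: 0 upright, positive towards the remote's +y (left), stops at +/-0.5; spring 0.5 N m per rad (about 3 N at the knob at 0.4 rad), springs back when let go
- stick_fore (a joint): fore-and-aft tilt of the stick, rad: 0 upright, positive towards the remote's +x (away from the robot), same stops and spring
- module0: lens module, may be absent (None): black square base 56 x 56 x 10 mm with an upright dark metal barrel on its middle, 26 mm diameter, 10 to 46 mm above the underside; about 0.16 kg. Origin: centre of the underside, z up through the lens. Starts upright in a quarter of the stock box, barrel axis 30 to 35 mm from the box's middle lines; grip the upper part of the barrel
- module1: lens module, may be absent (None): black square base 56 x 56 x 10 mm with an upright dark metal barrel on its middle, 26 mm diameter, 10 to 46 mm above the underside; about 0.16 kg. Origin: centre of the underside, z up through the lens. Starts upright in a quarter of the stock box, barrel axis 30 to 35 mm from the box's middle lines; grip the upper part of the barrel
- module2: lens module, may be absent (None): black square base 56 x 56 x 10 mm with an upright dark metal barrel on its middle, 26 mm diameter, 10 to 46 mm above the underside; about 0.16 kg. Origin: centre of the underside, z up through the lens. Starts upright in a quarter of the stock box, barrel axis 30 to 35 mm from the box's middle lines; grip the upper part of the barrel
- module3: lens module, may be absent (None): black square base 56 x 56 x 10 mm with an upright dark metal barrel on its middle, 26 mm diameter, 10 to 46 mm above the underside; about 0.16 kg. Origin: centre of the underside, z up through the lens. Starts upright in a quarter of the stock box, barrel axis 30 to 35 mm from the box's middle lines; grip the upper part of the barrel
- tape_roll: bystander, to be left alone: clear tape roll lying flat, 60 mm across, 22 mm high
- driver: bystander, to be left alone: screwdriver, 170 mm, lying on the bench
- nut_driver: bystander, to be left alone: wrench, 160 mm, lying on the bench
- mug: bystander, to be left alone: white mug, 80 mm across, 95 mm high
- board_case: bystander, to be left alone: open black case with a circuit board, 130 x 100 x 22 mm
Things that resemble listed ones, but are neither listed nor needed, are in the scene too. Leave any red look-alike of the remote alone.

How it is judged:
By the outcome, as a careful person would: the job done as asked, in the order asked, and still so for the second after the job is handed in, with the robot touching nothing.
Of module0, module1, module2, module3 only 3 to 4 are there at a start; the rules pass over those that are not, and their reading is None.
At some moment in a run one of module0, module1, module2, module3 may be knocked a few centimetres aside while the robot is not near it.
Once in a run the grip may slacken for a moment while it holds something.
It also fails if it takes over 208 s, if anything falls off the work surface, if the arm or the gripper's body presses on something with over 40 N, if the wrist force passes 120 N, or if a joint passes its speed limit or range.

## Working session

There is one attempt and no reset: what is moved stays moved. The work goes in short steps, Python scripts to look and compute and a shell command to move; the robot and the scene stay as the last step left them, time stands still between calls to the robot, and variables do not carry over. Pictures are saved under pics/ and viewed, at most 14 in all, crops included, and the job is handed in when it is done.

```bash
mkdir -p pics; ls; python3 - <<'E'
from bench import manip
import cv2,numpy as np
np.set_printoptions(precision=4,suppress=True)
s=manip.get_state();print(s)
for n in("scene","top"):
    cv2.imwrite(f"pics/{n}0.png",manip.camera(n)[:,:,::-1])
for n in("scene","top","wrist"):print(n,manip.get_calibration(n))
E
```

```text
pics
{'clock': 0.0, 'joints': array([70.2907, 12.478 , 92.5286,  0.0014, 75.1331, -6.4294]), 'joint_vel': array([ 0.0217, -0.0367,  0.0523, -0.0401, -0.0753, -0.0736]), 'joint_torque': array([ -0.002 , -39.6863, -30.3843,  -0.0004,   0.0098,   0.    ]), 'eef_pos': array([0.1433, 0.6075, 0.23  ]), 'orientation': array([[-0.9733,  0.2297, -0.0008],
       [ 0.2297,  0.9733, -0.0023],
       [ 0.0003, -0.0024, -1.    ]]), 'contact_force': array([-1.2274, -0.3159, -0.0203]), 'moment': array([0.0336, 0.0334, 0.0188]), 'gripper_force': 0.0, 'grip_width': 0.9993491710372265}
scene {'fx': 423.76013921945963, 'fy': 423.76013921945963, 'cx': 323.8497034964701, 'cy': 198.01752647156042, 'extrinsics': array([[-0.5534,  0.8328,  0.0114,  0.278 ],
       [ 0.6413,  0.4348, -0.6322, -0.281 ],
       [-0.5314, -0.3426, -0.7747,  1.5575],
       [ 0.    ,  0.    ,  0.    ,  1.    ]])}
top {'fx': 381.6697814601153, 'fy': 381.6697814601153, 'cx': 316.9748025402874, 'cy': 199.80646807285183, 'extrinsics': array([[-0.0022, -1.    ,  0.0007, -0.0184],
       [-0.9801,  0.002 , -0.1986,  0.5146],
       [ 0.1986, -0.0012, -0.9801,  1.3274],
       [ 0.    ,  0.    ,  0.    ,  1.    ]])}
wrist {'fx': 309.70691628693146, 'fy': 309.70691628693146, 'cx': 316.1255382037518, 'cy': 204.44710523906988, 'tool_from_camera': array([[-0.0003, -0.9502, -0.3115,  0.0793],
       [ 1.    , -0.0005,  0.0005,  0.0007],
       [-0.0006, -0.3115,  0.9502, -0.144 ],
       [ 0.    ,  0.    ,  0.    ,  1.    ]])}
```

View pics/scene0.png

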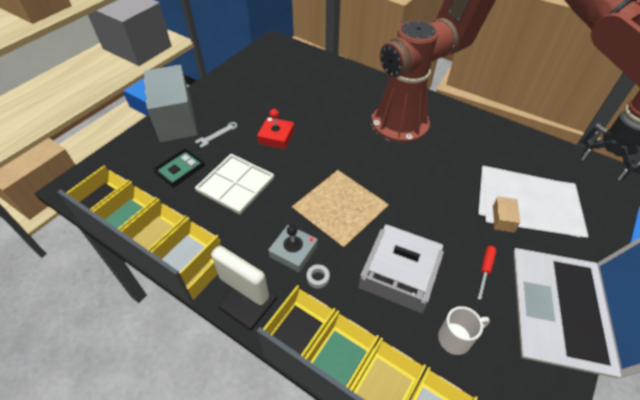

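View pics/top0.png

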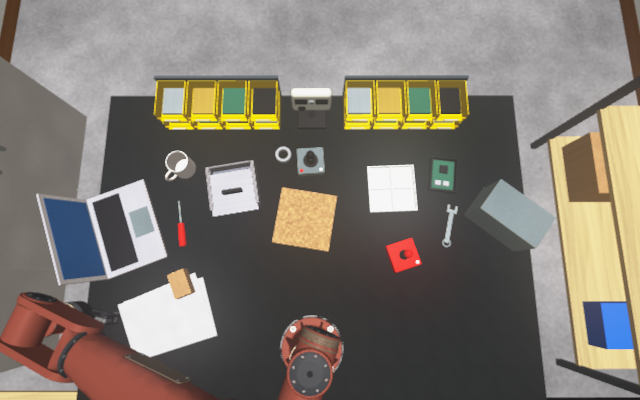

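The top picture shows the grey box with its lid and rib at (232,188), the mat at (305,219), the white tray at (392,188), the grey remote at (311,160), and the red look-alike at (404,254). The white paper at (168,315) is not the tray. I'll enlarge a crop to confirm these.

```bash
cat > h.py <<'E'
from bench import manip
import cv2,numpy as np
np.set_printoptions(precision=4,suppress=True)
C={n:manip.get_calibration(n) for n in("scene","top","wrist")}
def ray(n,uv,st=None):
    c=C[n];d=np.array([(uv[0]-c["cx"])/c["fx"],(uv[1]-c["cy"])/c["fy"]])
    if n=="wrist":
        r=np.hypot(*d);v=np.r_[d*np.sinc(r/np.pi),np.cos(r)]
        T=np.eye(4);T[:3,:3]=st["orientation"];T[:3,3]=st["eef_pos"];M=T@c["tool_from_camera"]
    else: v=np.r_[d,1];M=np.linalg.inv(c["extrinsics"])
    return M[:3,3],M[:3,:3]@v
def w(n,uv,z,st=None):
    o,d=ray(n,uv,st);return o+d*(z-o[2])/d[2]
def proj(n,p,st=None):
    c=C[n];p=np.r_[p,1]
    if n=="wrist":
        T=np.eye(4);T[:3,:3]=st["orientation"];T[:3,3]=st["eef_pos"];q=np.linalg.inv(T@c["tool_from_camera"])@p
        r=np.hypot(q[0],q[1]);a=np.arctan2(r,q[2]);return np.array([c["cx"],c["cy"]])+c["fx"]*a*q[:2]/r
    q=c["extrinsics"]@p;return np.array([c["cx"],c["cy"]])+c["fx"]*q[:2]/q[2]
def shot(n,f):
    st=manip.get_state();im=manip.camera(n)[:,:,::-1].copy();cv2.imwrite(f"pics/{f}.png",im)
    np.savez(f"pics/{f}.npz",im=im,orientation=st["orientation"],eef_pos=st["eef_pos"]);return st,im
def load(f): return np.load(f"pics/{f}.npz")
E
python3 - <<'E'
from h import *
im=cv2.imread("pics/top0.png")
cv2.imwrite("pics/c0.png",cv2.resize(im[135:260,195:430],None,fx=3.4,fy=3.4,interpolation=cv2.INTER_CUBIC))
hsv=cv2.cvtColor(im,cv2.COLOR_BGR2HSV)
def rect(m,z,roi,nm):
    x0,y0,x1,y1=roi;k=np.zeros(m.shape,np.uint8);k[y0:y1,x0:x1]=m[y0:y1,x0:x1]
    c=max(cv2.findContours(k,0,2)[0],key=cv2.contourArea).reshape(-1,2)
    P=np.array([w("top",p,z)[:2] for p in c])*1000
    r=cv2.minAreaRect(P.astype(np.float32));print(nm,r)
m=(hsv[:,:,1]>70)&(hsv[:,:,2]>100)
rect(m.astype(np.uint8),.003,(260,175,350,260),"mat")
rect((im.min(2)>120).astype(np.uint8),.016,(355,155,425,220),"tray")
rect((im.max(2)>85).astype(np.uint8),.040,(294,145,330,178),"remote")
E
```

```text
mat ((454.268798828125, 26.956741333007812), (213.99050903320312, 214.53857421875), 80.69204711914062)
tray ((567.2523803710938, -298.4254150390625), (179.8189239501953, 180.669189453125), 2.110379934310913)
remote ((667.172119140625, 5.498870849609375), (103.42512512207031, 102.87316131591797), 3.368659734725952)
```

View pics/c0.png

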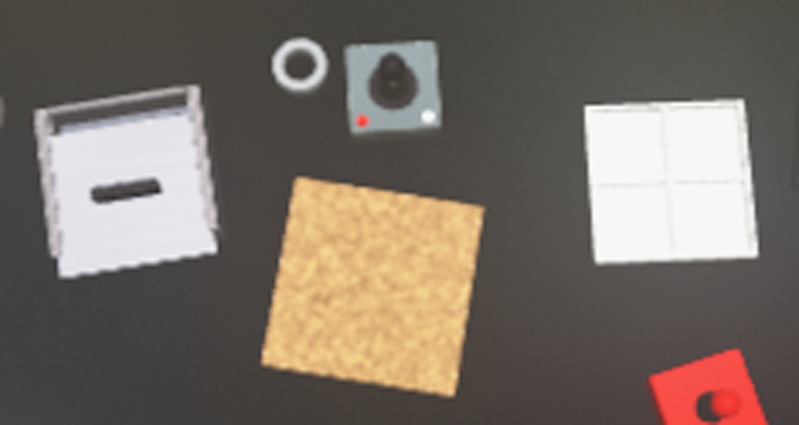

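The crop confirms three things. The grey remote is at (392,85), with red and white lamps; the red look-alike at (710,390) is to be left alone. The white four-pocket tray is at (672,182). The box has its lid slightly open, with the black rib at (126,190).

```bash
cat >> h.py <<'E'
def plan(p,yaw,st=None):
    "shift in units along current tool axes to p, then turn units so tool y points at yaw deg (mod 180)"
    st=st or manip.get_state();R=st["orientation"]
    d=R.T@(np.array(p)-st["eef_pos"])/.025
    a=np.degrees(np.arctan2(R[1,1],R[0,1]));t=(a-yaw+90)%180-90
    print("shift",d.round(2),"turn",round(t/6,2),"j6",st["joints"][5].round(1),"yaw",a.round(2))
E
python3 - <<'E'
from h import *
r=w("top",(232,190.9),.089);print(r)
for u in((36,112),(193,90)): print(w("top",(u[0]/3.4+195,u[1]/3.4+135),.067))
for u in((60,277),(217,250)): print(w("top",(u[0]/3.4+195,u[1]/3.4+135),.061))
plan([r[0],r[1],.23],9.8)
E
```

```text
[0.5396 0.2804 0.089 ]
[0.6303 0.3849 0.067 ]
[0.6545 0.218  0.067 ]
[0.4529 0.3516 0.061 ]
[0.4813 0.1883 0.061 ]
shift [-18.44  -9.1    0.02] turn 11.15 j6 -6.4 yaw 76.72
```

```bash
python3 -m crank '[[[0,-0.97,-0.48,0,0.58],[0,-0.9,-0.57,0,0.6],[0,-0.85,-0.65,0,0.6],[0,-0.8,-0.7,0,0.6],[0,-0.75,-0.75,0,0.6],[0,-0.72,-0.8,0,0.6],[0,-0.67,-0.82,0,0.6],[0,-0.6,-0.85,0,0.6],[0,-0.55,-0.88,0,0.6],[0,-0.5,-0.9,0,0.6],[0,-0.45,-0.95,0,0.6],[0,-0.4,-0.95,0,0.6],[0,-0.35,-0.95,0,0.6],[0,-0.3,-0.95,0,0.6],[0,-0.25,-0.95,0,0.6],[0,-0.2,-0.95,0,0.6],[0,-0.15,-0.95,0,0.6],[0,-0.05,-0.95,0,0.6],[0,0,-0.9,0,0.6],[0,0,0,0,0]]]' | tail -5; python3 - <<'E'
from h import *
plan([.5396,.2804,.23],9.8)
E
```

```text
eef_pos: [0.0486, 0.2381, 0.2285]
orientation: [[-0.15, 0.989, -0.005], [0.989, 0.149, -0.009], [-0.008, -0.006, -1.0]]
contact_force: [-0.8, -0.4, 0.4]
grip_width: 1.001
gripper_force: 0.0
shift [-1.27 19.67 -0.17] turn -0.2 j6 53.1 yaw 8.6
```

The turn mixed into the shifts bent the path. Nothing was touched, so I'll go straight there now.

```bash
python3 -m crank '[[[0,-0.06,1,0,0],[0,-0.06,1,0,0],[0,-0.06,1,0,0],[0,-0.06,1,0,0],[0,-0.06,1,0,0],[0,-0.06,1,0,0],[0,-0.06,1,0,0],[0,-0.06,1,0,0],[0,-0.06,1,0,0],[0,-0.06,1,0,0],[0,-0.06,1,0,0],[0,-0.06,1,0,0],[0,-0.06,1,0,0],[0,-0.06,1,0,0],[0,-0.06,1,0,0],[0,-0.06,1,0,0],[0,-0.06,1,0,0],[0,-0.06,1,0,0],[0,-0.06,1,0,0],[0,-0.06,0.67,0,-0.2]]]' >/dev/null;  python3 -m crank '[[[0,0,0,0,0],[0,0,0,0,0],[0,0,0,0,0]]]' >/dev/null; python3 - <<'E'
from h import *
st,im=shot("wrist","w1");print(st["eef_pos"],st["orientation"])
plan([.5396,.2804,.23],9.8)
cv2.imwrite("pics/w1b.png",im)
E
```

```text
[0.5416 0.2807 0.2286] [[-0.1673  0.9859 -0.003 ]
 [ 0.9859  0.1673 -0.0068]
 [-0.0062 -0.0041 -1.    ]]
shift [-0.01 -0.07 -0.05] turn -0.03 j6 11.4 yaw 9.65
```

View pics/w1b.png

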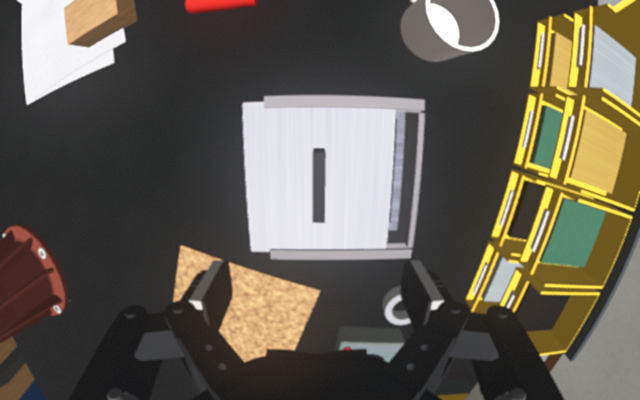

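The wrist picture shows the rib at (319,149)–(319,222), the lid with its near edge at x=243–250, and the box lips, whose far corners are at (424,100) and (411,258).

```bash
python3 - <<'E'
from h import *
st=load("w1")
P=lambda u,z:print(u,w("wrist",u,z,st))
for u in((319,149),(319,222)):P(u,.089)
for u in((265,97),(424,100),(411,258),(271,258)):P(u,.067)
for u in((243,103),(250,251),(395,109),(388,244)):P(u,.061)
for u in((181,245),(320,290)):P(u,.003)
r=(w("wrist",(319,149),.089,st)+w("wrist",(319,222),.089,st))/2
plan([r[0],r[1],.066],9.8)
E
```

```text
(319, 149) [0.5378 0.321  0.089 ]
(319, 222) [0.55   0.2501 0.089 ]
(265, 97) [0.4777 0.3609 0.067 ]
(424, 100) [0.6336 0.3876 0.067 ]
(411, 258) [0.6639 0.2146 0.067 ]
(271, 258) [0.5059 0.1893 0.067 ]
(243, 103) [0.4552 0.352  0.061 ]
(250, 251) [0.4804 0.1903 0.061 ]
(395, 109) [0.6071 0.3718 0.061 ]
(388, 244) [0.6338 0.2255 0.061 ]
(181, 245) [0.3694 0.147  0.003 ]
(320, 290) [0.5755 0.1134 0.003 ]
shift [0.21 0.16 6.51] turn -0.03 j6 11.4 yaw 9.65
```

```bash
python3 -m crank '[[[0,0.21,0.16,0.5,0],[0,0,0,1,0],[0,0,0,1,0],[0,0,0,1,0],[0,0,0,1,0],[0,0,0,1,0],[0,0,0,0.5,0],[0,0,0,0.35,0],[0,0,0,0,0],[0,0,0,0,0],[0,0,0,0,0]]]' | tail -6; python3 -m crank '[[[1,0,0,0,0],[1,0,0,0,0],[1,0,0,0,0],[1,0,0,0,0],[1,0,0,0,0],[1,0,0,0,0],[1,0,0,0,0],[1,0,0,0,0],[1,0,0,0,0],[1,0,0,0,0],[1,0,0,0,0],[1,0,0,0,0]]]' 70
python3 - <<'E'
from h import *
plan([.54,.28,.066],9.6)
E
```

```text
clock: 4.65
eef_pos: [0.5465, 0.2868, 0.0722]
orientation: [[-0.168, 0.986, 0.002], [0.986, 0.168, -0.005], [-0.005, 0.001, -1.0]]
contact_force: [0.1, 0.8, 0.5]
grip_width: 0.998
gripper_force: 0.0
clock: 5.65
eef_pos: [0.5453, 0.2862, 0.0708]
orientation: [[-0.167, 0.986, -0.001], [0.986, 0.167, -0.006], [-0.006, -0.002, -1.0]]
contact_force: [-1.2, -0.5, 3.4]
grip_width: 0.123
gripper_force: 70.8
shift [-0.21 -0.25  0.19] turn 0.01 j6 11.9 yaw 9.64
```

```bash
python3 -m crank '[[[1,0,-0.2,0,0],[1,0,-0.3,0,0],[1,0,-0.3,0,0],[1,0,-0.3,0,0],[1,0,-0.3,0,0],[1,0,-0.3,0,0],[1,0,-0.3,0,0],[1,0,-0.3,0,0],[1,0,-0.3,0,0],[1,0,-0.3,0,0]]]' | tail -5; python3 -m crank '[[[1,0,-0.3,0,0],[1,0,-0.3,0,0],[1,0,-0.3,0,0],[1,0,-0.3,0,0],[1,0,-0.3,0,0],[1,0,-0.3,0,0],[1,0,-0.3,0,0],[1,0,-0.3,0,0],[1,0,-0.3,0,0],[1,0,-0.3,0,0],[1,0,0,0,0],[1,0,0,0,0]]]'
python3 - <<'E'
from h import *
st,im=shot("top","t2")
cv2.imwrite("pics/t2c.png",cv2.resize(im[140:280,190:350],None,fx=3.5,fy=3.5))
plan([.454,.027,.1],-9.3)
E
```

```text
eef_pos: [0.473, 0.2739, 0.0707]
orientation: [[-0.168, 0.986, -0.001], [0.986, 0.168, -0.006], [-0.006, -0.002, -1.0]]
contact_force: [2.5, 0.9, 2.0]
grip_width: 0.124
gripper_force: 70.6
clock: 7.48
eef_pos: [0.3981, 0.2609, 0.0699]
orientation: [[-0.168, 0.986, -0.004], [0.986, 0.168, -0.007], [-0.007, -0.005, -1.0]]
contact_force: [0.4, 0.0, -2.1]
grip_width: 0.122
gripper_force: 70.1
shift [-9.61  0.6  -1.13] turn 3.16 j6 15.5 yaw 9.65
```

View pics/t2c.png

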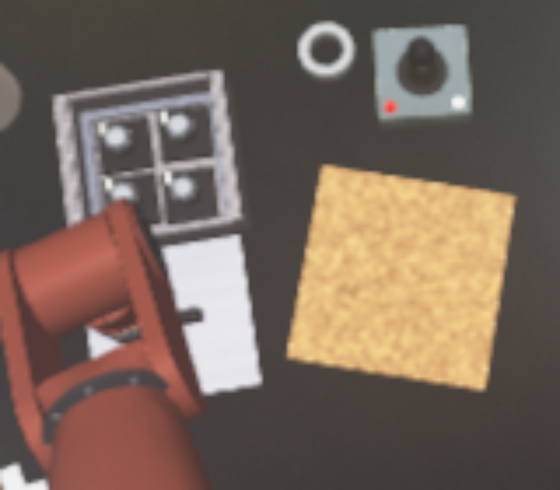

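The lid is out of the grooves and hanging free, and four modules stand in the box, with barrels near (118,135), (178,125), (122,190) and (183,187). Next, carry the lid to the mat.

```bash
python3 -m crank '[[[1,0,0,-0.4,0],[1,0,0,-0.4,0],[1,0,0,-0.4,0],[1,-0.5,0,0,0],[1,-0.8,0.1,0,0],[1,-0.8,0.1,0,0],[1,-0.8,0.1,0,0],[1,-0.8,0.1,0,0],[1,-0.8,0.1,0,0],[1,-0.8,0.1,0,0],[1,-0.8,0,0,0],[1,-0.8,0,0,0],[1,-0.8,0,0,0],[1,-0.8,0,0,0],[1,-0.8,0,0,0],[1,-0.3,0,0,0]]]' | tail -5; python3 -m crank '[[[1,0,0,0,0.4],[1,0,0,0,0.5],[1,0,0,0,0.5],[1,0,0,0,0.5],[1,0,0,0,0.5],[1,0,0,0,0.5],[1,0,0,0,0.26],[1,0,0,0,0],[1,0,0,0,0]]]' | tail -5
python3 - <<'E'
from h import *
plan([.454,.027,.02],-9.3)
shot("wrist","w3")
E
```

```text
eef_pos: [0.4565, 0.0253, 0.104]
orientation: [[-0.166, 0.986, 0.002], [0.986, 0.166, -0.007], [-0.008, 0.001, -1.0]]
contact_force: [1.2, -0.2, -2.4]
grip_width: 0.118
gripper_force: 70.1
eef_pos: [0.4553, 0.0278, 0.103]
orientation: [[0.161, 0.987, -0.0], [0.987, -0.161, -0.006], [-0.006, 0.001, -1.0]]
contact_force: [0.4, 0.6, -1.5]
grip_width: 0.12
gripper_force: 70.1
shift [-0.02 -0.05  3.32] turn 0.0 j6 4.4 yaw -9.27
```

View pics/w3.png

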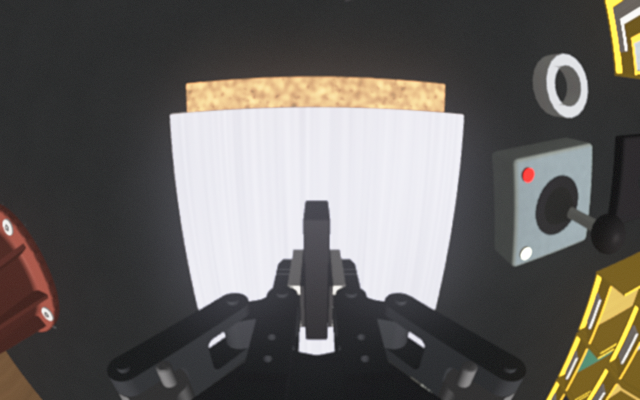

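```bash
python3 - <<'E'
from h import *
st=load("w3");R=st["orientation"]
a,b=[w("wrist",u,.0935,st) for u in((170,114),(464,114))]
for q in(a,b,(a+b)/2): print(q,R.T@(q-st["eef_pos"]))
E
```

```text
[0.3933 0.1194 0.0935] [ 0.0806 -0.0759  0.0089]
[0.5457 0.0946 0.0935] [0.0806 0.0785 0.009 ]
[0.4695 0.107  0.0935] [0.0806 0.0013 0.009 ]
```

```bash
python3 -m crank '[[[1,0,0,0.5,0],[1,0,0,0.6,0],[1,0,0,0.6,0],[1,0,0,0.6,0],[1,0,0,0.5,0],[1,0,0,0.3,0],[1,0,0,0.1,0],[1,0,0,0,0],[1,0,0,0,0]]]' | tail -5;  python3 -m crank '[[[1,0,0,0.08,0],[1,0,0,0.08,0],[1,0,0,0,0],[1,0,0,0,0]]]' | tail -5
```

```text
eef_pos: [0.4553, 0.027, 0.0227]
orientation: [[0.162, 0.987, -0.0], [0.987, -0.162, -0.006], [-0.006, 0.001, -1.0]]
contact_force: [-0.3, -0.2, -0.7]
grip_width: 0.122
gripper_force: 70.2
eef_pos: [0.4556, 0.0269, 0.0188]
orientation: [[0.162, 0.987, 0.001], [0.987, -0.162, -0.006], [-0.006, 0.002, -1.0]]
contact_force: [1.6, 0.0, -0.2]
grip_width: 0.119
gripper_force: 70.2
```

```bash
python3 -m crank '[[[1,0,0,0.04,0],[1,0,0,0,0],[0.3,0,0,0,0],[0.3,0,0,0,0],[0.3,0,0,0,0],[0.3,0,0,0,0],[0.3,0,0,0,0],[0.3,0,0,0,0],[0.3,0,0,-0.4,0],[0.3,0,0,-0.8,0],[0.3,0,0,-1,0],[0.3,0,0,-1,0],[0.3,0,0,-1,0],[0.3,0,0,-1,0],[0.3,0,0,-1,0],[0.3,0,0,-1,0]]]' | tail -6; python3 -m crank '[[[0.5,1,0.25,0,0],[0.5,1,0.25,0,0],[0.5,1,0.25,0,0],[0.5,1,0.25,0,0],[0.5,1,0.25,0,0],[0.5,1,0.25,0,0],[0.5,1,0.25,0,0],[0.5,1,0.25,0,0],[0.5,1,0.25,0,0],[0.5,1,0.25,0,0],[0.5,1,0.3,0,0],[0.5,0,0,0,1],[0.5,0,0,0,1],[0.5,0,0,0,1],[0.5,0,0,0,1],[0.5,0,0,0,0.35],[0.5,0,0,0,0],[0.5,0,0,0,0],[0.5,0,0,0,0]]]' | tail -6
python3 - <<'E'
from h import *
st,im=shot("wrist","w4");plan([.5703,.2881,.2],-35.4)
st,im=shot("top","t4")
E
```

```text
clock: 12.08
eef_pos: [0.4546, 0.0282, 0.1991]
orientation: [[0.162, 0.987, -0.001], [0.987, -0.162, -0.006], [-0.006, 0.0, -1.0]]
contact_force: [0.7, 0.2, 0.4]
grip_width: 0.699
gripper_force: 0.0
clock: 13.67
eef_pos: [0.5684, 0.2881, 0.1957]
orientation: [[0.579, 0.815, -0.001], [0.815, -0.579, -0.006], [-0.006, 0.003, -1.0]]
contact_force: [-0.4, -0.7, 0.3]
grip_width: 0.498
gripper_force: 0.0
shift [ 0.04  0.06 -0.17] turn 0.0 j6 56.2 yaw -35.38
```

View pics/w4.png

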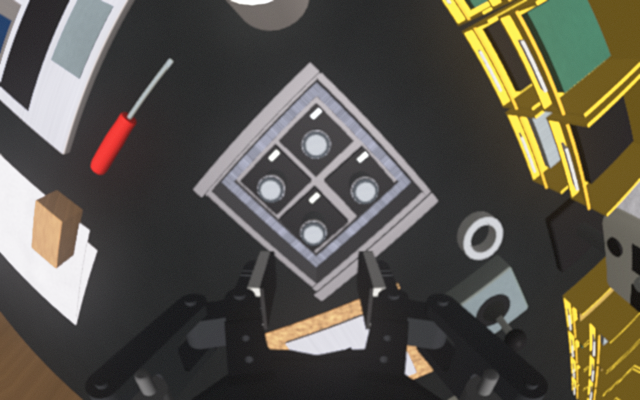

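The wrist picture shows four modules, square with the box. Their lens discs are at (316,144), (271,188), (365,190) and (313,233).

```bash
cat >> h.py <<'E'
def discs(im,c,r=18):
    "refine barrel-top discs near given pixels: centroid of bluish-bright blob"
    o=[]
    for u,v in c:
        p=im[v-r:v+r,u-r:u+r].astype(int);h=cv2.HoughCircles(cv2.resize(p.min(2).astype(np.uint8),None,fx=4,fy=4,interpolation=2),cv2.HOUGH_GRADIENT,1,200,param1=80,param2=12,minRadius=30,maxRadius=75)
        o.append((u,v) if h is None else (u-r+h[0,0,0]/4,v-r+h[0,0,1]/4)); print(h[0,0] if h is not None else None)
    return o
E
python3 - <<'E'
from h import *
st=load("w4")
for u in discs(st["im"],[(316,144),(271,188),(365,190),(313,233)]):
    p=w("wrist",u,.052,st);a=np.radians(9.6);d=p[:2]-[.5703,.2881]
    print(np.array(u),p,"box",d@[np.cos(a),np.sin(a)],d@[-np.sin(a),np.cos(a)]);plan([p[0],p[1],.034],-35.4)
E
```

```text
[71.5 73.5 60.2]
[68.5 79.5 38.8]
[71.5 75.5 58.5]
[72.5 73.5 56.8]
[315.875 144.375] [0.5946 0.3244 0.052 ] box 0.03003429463288547 0.03169012180651475
shift [ 1.83 -0.    6.45] turn 0.0 j6 56.2 yaw -35.39
[270.125 189.875] [0.533  0.3143 0.052 ] box -0.03242180545939045 0.032008976187684376
shift [ 0.07 -1.78  6.46] turn 0.0 j6 56.2 yaw -35.39
[364.875 190.875] [0.6074 0.2601 0.052 ] box 0.03194174022742126 -0.03381262696672344
shift [0.03 1.9  6.47] turn 0.0 j6 56.2 yaw -35.39
[313.125 233.375] [0.5404 0.2528 0.052 ] box -0.03539091674620859 -0.02980021749053214
shift [-1.76 -0.12  6.47] turn 0.0 j6 56.2 yaw -35.39
```

```bash
python3 -m crank '[[[0.5,-0.88,-0.06,0,0],[0.5,-0.88,-0.06,0,0],[0.5,0,0,0.9,0],[0.5,0,0,0.9,0],[0.5,0,0,0.9,0],[0.5,0,0,0.8,0],[0.5,0,0,0.6,0],[0.5,0,0,0.5,0],[0.5,0,0,0.5,0],[0.5,0,0,0.5,0],[0.5,0,0,0.5,0],[0.5,0,0,0.3,0],[0.5,0,0,0,0],[0.5,0,0,0,0]]]' | tail -6; python3 -m crank '[[[1,0,0,0,0],[1,0,0,0,0],[1,0,0,0,0],[1,0,0,0,0],[1,0,0,0,0],[1,0,0,0,0],[1,0,0,0,0],[1,0,0,0,0]]]' 60 | tail -6
```

```text
clock: 14.93
eef_pos: [0.5401, 0.2529, 0.0352]
orientation: [[0.58, 0.815, -0.002], [0.815, -0.58, -0.007], [-0.007, 0.002, -1.0]]
contact_force: [-0.2, 0.8, 0.7]
grip_width: 0.499
gripper_force: 0.0
clock: 15.6
eef_pos: [0.5415, 0.2534, 0.0369]
orientation: [[0.58, 0.815, 0.001], [0.815, -0.58, -0.005], [-0.004, 0.004, -1.0]]
contact_force: [0.4, 0.5, 5.9]
grip_width: 0.281
gripper_force: 59.5
```

```bash
python3 -m crank '[[[1,0,0,-0.3,0],[1,0,0,-0.5,0],[1,0,0,-0.8,0],[1,0,0,-0.9,0],[1,0,0,-0.9,0],[1,0,0,-0.9,0],[1,0,0,-0.9,0],[1,0,0,-0.8,0],[1,0,0,0,0]]]' 60 | tail -6; python3 -m crank '[[[1,-0.5,0.5,0,0],[1,-0.9,0.8,0,0],[1,-0.9,0.8,0,0],[1,-0.9,0.8,0,0],[1,-0.9,0.8,0,0],[1,-0.9,0.8,0,0],[1,-0.9,0.8,0,0],[1,-0.9,0.8,0,0],[1,-0.9,0.8,0,0],[1,-0.9,0.8,0,0],[1,-0.9,0.8,0,0],[1,-0.9,0.8,0,0],[1,-0.9,0.8,0,0],[1,-0.9,0.8,0,0],[1,-0.9,0.8,0,0],[1,-0.9,0.8,0,0],[1,-0.9,0.8,0,0],[1,-0.9,0.8,0,0],[1,-0.9,0.8,0,0],[1,-0.9,0.9,0,0]]]' |tail -6; python3 -m crank '[[[1,-0.1,0.2,0,0.7],[1,0,0,0,0.55],[1,0,0,0,0],[1,0,0,0,0],[1,0,0,0,0]]]' | tail -6
python3 - <<'E'
from h import *
shot("wrist","w5");plan([.6113,-.3393,.04],-42.9)
E
```

```text
clock: 16.35
eef_pos: [0.543, 0.255, 0.1914]
orientation: [[0.58, 0.815, 0.007], [0.815, -0.58, -0.003], [0.001, 0.007, -1.0]]
contact_force: [1.0, -0.6, -0.1]
grip_width: 0.272
gripper_force: 59.4
clock: 18.02
eef_pos: [0.6059, -0.3339, 0.187]
orientation: [[0.58, 0.815, -0.005], [0.815, -0.58, -0.004], [-0.006, -0.002, -1.0]]
contact_force: [0.9, 0.9, -1.4]
grip_width: 0.277
gripper_force: 59.3
clock: 18.43
eef_pos: [0.6094, -0.3376, 0.1881]
orientation: [[0.68, 0.733, -0.003], [0.733, -0.68, -0.005], [-0.006, 0.001, -1.0]]
contact_force: [0.1, -0.2, -1.1]
grip_width: 0.277
gripper_force: 59.3
shift [0.03 0.09 5.94] turn 0.01 j6 8.3 yaw -42.83
```

View pics/w5.png

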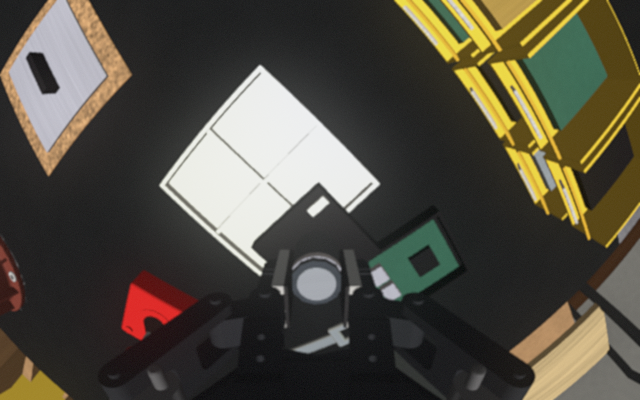

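The module is held upright and square with the tray. The tray's cross is at (264,179) and its corners are at (260,66), (161,185) and (380,183). The lid lies flat on the mat. I'll check the tray position.

```bash
python3 - <<'E'
from h import *
st=load("w5")
for u in((264,179),(260,66),(161,185),(380,183)): print(w("wrist",u,.016,st))
E
```

```text
[ 0.5724 -0.2967  0.016 ]
[ 0.6518 -0.2093  0.016 ]
[ 0.4788 -0.2165  0.016 ]
[ 0.6599 -0.3837  0.016 ]
```

```bash
python3 -m crank '[[[1,0.06,0.17,0.4,0],[1,0,0,0.9,0],[1,0,0,0.9,0],[1,0,0,0.9,0],[1,0,0,0.9,0],[1,0,0,0.8,0],[1,0,0,0.5,0],[1,0,0,0.3,0],[1,0,0,0.2,0],[1,0,0,0.1,0],[1,0,0,0,0],[1,0,0,0,0]]]' | tail -6;  python3 -m crank '[[[1,0,0,0.08,0],[1,0,0,0.08,0],[1,0,0,0,0],[1,0,0,0,0]]]' | tail -5
```

```text
clock: 19.48
eef_pos: [0.6149, -0.3418, 0.0431]
orientation: [[0.681, 0.732, 0.001], [0.732, -0.681, -0.008], [-0.005, 0.006, -1.0]]
contact_force: [1.0, 0.4, -1.3]
grip_width: 0.28
gripper_force: 59.4
eef_pos: [0.6139, -0.3412, 0.0379]
orientation: [[0.681, 0.732, -0.001], [0.732, -0.681, -0.006], [-0.006, 0.003, -1.0]]
contact_force: [0.4, 0.1, -1.0]
grip_width: 0.277
gripper_force: 59.4
```

```bash
python3 -m crank '[[[1,0,0,0.06,0],[1,0,0,0,0],[0.5,0,0,0,0],[0.5,0,0,0,0],[0.5,0,0,0,0],[0.5,0,0,0,0],[0.5,0,0,-0.4,0],[0.5,0,0,-0.8,0],[0.5,0,0,-1,0],[0.5,0,0,-1,0],[0.5,0,0,-1,0],[0.5,0,0,-1,0],[0.5,0,0,-1,0]]]' | tail -6; python3 -m crank '[[[0.5,0.8,-0.9,0,0],[0.5,0.87,-0.92,0,0],[0.5,0.87,-0.92,0,0],[0.5,0.87,-0.92,0,0],[0.5,0.87,-0.92,0,0],[0.5,0.87,-0.92,0,0],[0.5,0.87,-0.92,0,0],[0.5,0.87,-0.92,0,0],[0.5,0.87,-0.92,0,0],[0.5,0.87,-0.92,0,0],[0.5,0.87,-0.92,0,0],[0.5,0.87,-0.92,0,0],[0.5,0.87,-0.92,0,0],[0.5,0.87,-0.92,0,0],[0.5,0.87,-0.92,0,0],[0.5,0.87,-0.92,0,0],[0.5,0.87,-0.92,0,0],[0.5,0.87,-0.92,0,0],[0.5,0.87,-0.92,0,0],[0.5,0.72,-1,0,0]]]' |tail -6; python3 -m crank '[[[0.5,0,0,0,-0.7],[0.5,0,0,0,-0.55],[0.5,0,0,0,0],[0.5,0,0,0,0],[0.5,0,0,0,0]]]' | tail -6
cat >> h.py <<'E'
def boxlook(f):
    st,im=shot("wrist",f);a=np.radians(9.6)
    for b in((.030,.0317),(-.0324,.032),(.0319,-.0338),(-.0354,-.0298)):
        p=np.r_[.5703+b[0]*np.cos(a)-b[1]*np.sin(a),.2881+b[0]*np.sin(a)+b[1]*np.cos(a),.052]
        u=proj("wrist",p,st);q=discs(im,[tuple(u.astype(int))])[0];x=w("wrist",q,.052,st)
        print(b,u,"found",q,x);plan([x[0],x[1],.034],-35.4,st)
E
python3 - <<'E'
from h import *
boxlook("w6");im=load("w6")["im"]
t=shot("top","t6")[1]
cv2.imwrite("pics/j6.png",np.hstack([cv2.resize(im[40:300,180:450],(415,400)),cv2.resize(t[150:230,350:430],(380,400))]))
E
```

```text
clock: 20.9
eef_pos: [0.6142, -0.3403, 0.1936]
orientation: [[0.681, 0.732, -0.0], [0.732, -0.681, -0.007], [-0.005, 0.004, -1.0]]
contact_force: [0.1, -0.1, 0.1]
grip_width: 0.497
gripper_force: 0.0
clock: 22.57
eef_pos: [0.5691, 0.2903, 0.1887]
orientation: [[0.681, 0.732, 0.001], [0.732, -0.681, -0.006], [-0.004, 0.004, -1.0]]
contact_force: [0.1, 0.3, 0.5]
grip_width: 0.498
gripper_force: 0.0
clock: 22.98
eef_pos: [0.5689, 0.2883, 0.1879]
orientation: [[0.581, 0.814, -0.001], [0.814, -0.581, -0.006], [-0.005, 0.003, -1.0]]
contact_force: [-1.2, 0.8, -0.3]
grip_width: 0.501
gripper_force: 0.0
[ 83.5 135.5  42.7]
(0.03, 0.0317) [315.3914 145.9776] found (np.float64(317.875), np.float64(160.875)) [0.5884 0.3118 0.052 ]
shift [1.25 0.07 6.15] turn -0.02 j6 56.3 yaw -35.52
[71.5 80.5 38.8]
(-0.0324, 0.032) [268.7126 192.6888] found (np.float64(267.875), np.float64(194.125)) [0.5315 0.3136 0.052 ]
shift [-0.01 -1.82  6.15] turn -0.02 j6 56.3 yaw -35.52
[77.5 77.5 59.7]
(0.0319, -0.0338) [365.7529 193.4802] found (np.float64(366.375), np.float64(194.375)) [0.6074 0.259  0.052 ]
shift [-0.02  1.92  6.16] turn -0.02 j6 56.3 yaw -35.52
[88.5 88.5 59. ]
(-0.0354, -0.0298) [312.885  236.9874] found (np.float64(316.125), np.float64(240.125)) [0.541  0.2482 0.052 ]
shift [-1.92  0.01  6.17] turn -0.02 j6 56.3 yaw -35.52
```

View pics/j6.png

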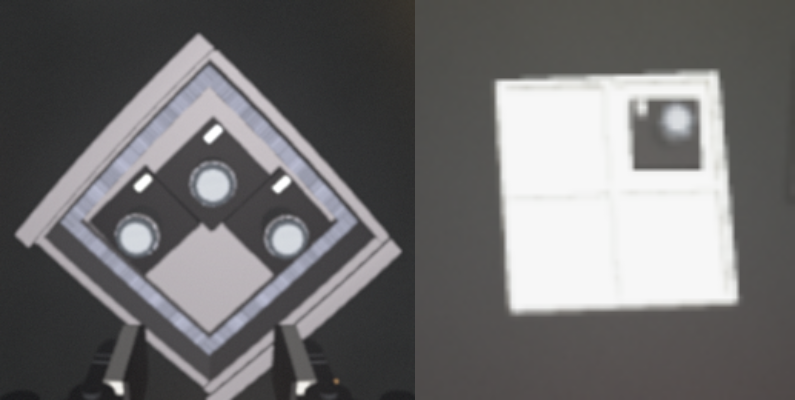

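Module 0 (the far one) has been knocked inward, to crop (212,185). The first module stands centred in its far-right pocket. I'll pick the knocked one next, with a narrower opening.

```bash
python3 -m crank '[[[0.58,0.63,0.03,0,0],[0.58,0.63,0.03,0,0],[0.58,0,0,0.9,0],[0.58,0,0,0.9,0],[0.58,0,0,0.9,0],[0.58,0,0,0.8,0],[0.58,0,0,0.6,0],[0.58,0,0,0.5,0],[0.58,0,0,0.5,0],[0.58,0,0,0.5,0],[0.58,0,0,0.35,0],[0.58,0,0,0.2,0],[0.58,0,0,0,0],[0.58,0,0,0,0]]]' | tail -6; python3 -m crank '[[[1,0,0,0,0],[1,0,0,0,0],[1,0,0,0,0],[1,0,0,0,0],[1,0,0,0,0],[1,0,0,0,0],[1,0,0,0,0],[1,0,0,0,0]]]' 60 | tail -6
```

```text
clock: 24.25
eef_pos: [0.5881, 0.3125, 0.0336]
orientation: [[0.58, 0.815, -0.001], [0.815, -0.58, -0.006], [-0.006, 0.003, -1.0]]
contact_force: [0.4, 0.5, -0.4]
grip_width: 0.419
gripper_force: 0.0
clock: 24.92
eef_pos: [0.5889, 0.3128, 0.0347]
orientation: [[0.58, 0.815, 0.001], [0.815, -0.58, -0.005], [-0.004, 0.004, -1.0]]
contact_force: [0.4, -0.4, 5.4]
grip_width: 0.276
gripper_force: 59.4
```

```bash
python3 -m crank '[[[1,0,0,-0.3,0],[1,0,0,-0.5,0],[1,0,0,-0.8,0],[1,0,0,-0.9,0],[1,0,0,-0.9,0],[1,0,0,-0.9,0],[1,0,0,-0.9,0],[1,0,0,-0.9,0],[1,0,0,0,0]]]' 60 | tail -6; python3 -m crank '[[[1,-0.9,0.65,0,0],[1,-0.9,0.7,0,0],[1,-0.9,0.7,0,0],[1,-0.9,0.7,0,0],[1,-0.9,0.7,0,0],[1,-0.9,0.7,0,0],[1,-0.9,0.7,0,0],[1,-0.9,0.7,0,0],[1,-0.9,0.7,0,0],[1,-0.9,0.7,0,0],[1,-0.9,0.7,0,0],[1,-0.9,0.7,0,0],[1,-0.9,0.7,0,0],[1,-0.9,0.7,0,0],[1,-0.9,0.7,0,0],[1,-0.9,0.7,0,0],[1,-0.9,0.7,0,0],[1,-0.9,0.7,0,0],[1,-0.9,0.7,0,0],[1,-0.9,0.65,0,0]]]' |tail -6; python3 -m crank '[[[1,0,0,0,0.7],[1,0,0,0,0.55],[1,0,0,0,0],[1,0,0,0,0],[1,0,0,0,0]]]' | tail -6
python3 - <<'E'
from h import *
plan([.6108,-.2558,.036],-42.9)
E
```

```text
clock: 25.67
eef_pos: [0.591, 0.3146, 0.1926]
orientation: [[0.579, 0.815, 0.008], [0.815, -0.579, -0.003], [0.002, 0.008, -1.0]]
contact_force: [1.1, 1.0, -0.1]
grip_width: 0.279
gripper_force: 59.1
clock: 27.33
eef_pos: [0.6093, -0.2557, 0.1875]
orientation: [[0.58, 0.815, -0.004], [0.815, -0.58, -0.005], [-0.006, -0.0, -1.0]]
contact_force: [-0.3, -0.1, -1.1]
grip_width: 0.281
gripper_force: 59.1
clock: 27.75
eef_pos: [0.61, -0.2542, 0.1884]
orientation: [[0.68, 0.733, -0.003], [0.733, -0.68, -0.005], [-0.006, 0.002, -1.0]]
contact_force: [0.1, -0.2, -2.3]
grip_width: 0.278
gripper_force: 59.2
shift [0.01 0.06 6.1 ] turn 0.01 j6 14.4 yaw -42.83
```

```bash
python3 -m crank '[[[1,0,0.06,0.4,0],[1,0,0,0.9,0],[1,0,0,0.9,0],[1,0,0,0.9,0],[1,0,0,0.9,0],[1,0,0,0.8,0],[1,0,0,0.5,0],[1,0,0,0.3,0],[1,0,0,0.2,0],[1,0,0,0.1,0],[1,0,0,0.1,0],[1,0,0,0.1,0],[1,0,0,0.05,0],[1,0,0,0,0],[1,0,0,0,0]]]' | tail -6; python3 -m crank '[[[0.5,0,0,0,0],[0.5,0,0,0,0],[0.5,0,0,0,0],[0.5,0,0,0,0],[0.5,0,0,-0.4,0],[0.5,0,0,-0.8,0],[0.5,0,0,-1,0],[0.5,0,0,-1,0],[0.5,0,0,-1,0],[0.5,0,0,-1,0],[0.5,0,0,-0.9,0]]]' | tail -6; python3 -m crank '[[[0.5,0.8,-0.9,0,0],[0.5,0.87,-0.95,0,0],[0.5,0.87,-0.95,0,0],[0.5,0.87,-0.95,0,0],[0.5,0.87,-0.95,0,0],[0.5,0.87,-0.95,0,0],[0.5,0.87,-0.95,0,0],[0.5,0.87,-0.95,0,0],[0.5,0.87,-0.95,0,0],[0.5,0.87,-0.95,0,0],[0.5,0.87,-0.95,0,0],[0.5,0.87,-0.95,0,0],[0.5,0.87,-0.95,0,0],[0.5,0.87,-0.95,0,0],[0.5,0.87,-0.95,0,0],[0.5,0.87,-0.95,0,0],[0.5,0.9,-0.95,0,0]]]' |tail -6; python3 -m crank '[[[0.5,0,0,0,-0.7],[0.5,0,0,0,-0.55],[0.5,0,0,0,0],[0.5,0,0,0,0],[0.5,0,0,0,0]]]' | tail -6
python3 - <<'E'
from h import *
boxlook("w7");im=load("w7")["im"]
t=shot("top","t7")[1]
cv2.imwrite("pics/j7.png",np.hstack([cv2.resize(im[40:300,180:450],(415,400)),cv2.resize(t[150:230,350:430],(380,400))]))
E
```

```text
clock: 29.0
eef_pos: [0.6118, -0.257, 0.0363]
orientation: [[0.681, 0.732, -0.001], [0.732, -0.681, -0.007], [-0.005, 0.004, -1.0]]
contact_force: [0.0, 0.1, -2.1]
grip_width: 0.279
gripper_force: 59.2
clock: 29.92
eef_pos: [0.612, -0.256, 0.1912]
orientation: [[0.681, 0.732, 0.001], [0.732, -0.681, -0.007], [-0.005, 0.005, -1.0]]
contact_force: [-0.1, -0.2, -1.0]
grip_width: 0.499
gripper_force: 0.0
clock: 31.33
eef_pos: [0.5677, 0.2899, 0.186]
orientation: [[0.681, 0.732, -0.0], [0.732, -0.681, -0.006], [-0.005, 0.004, -1.0]]
contact_force: [-0.3, -0.4, 0.9]
grip_width: 0.502
gripper_force: 0.0
clock: 31.75
eef_pos: [0.5681, 0.288, 0.1854]
orientation: [[0.581, 0.814, -0.001], [0.814, -0.581, -0.006], [-0.006, 0.003, -1.0]]
contact_force: [0.2, 0.5, 0.4]
grip_width: 0.498
gripper_force: 0.0
None
(0.03, 0.0317) [315.8888 145.6323] found (np.int64(315), np.int64(145)) [0.5943 0.3253 0.052 ]
shift [ 1.85 -0.03  6.04] turn -0.02 j6 56.4 yaw -35.52
[65.5 91.5 40.9]
(-0.0324, 0.032) [268.7637 192.7776] found (np.float64(266.375), np.float64(196.875)) [0.5287 0.3124 0.052 ]
shift [-0.09 -1.87  6.05] turn -0.02 j6 56.4 yaw -35.52
[78.5 82.5 40.7]
(0.0319, -0.0338) [366.6707 193.5784] found (np.float64(367.625), np.float64(195.625)) [0.607  0.2579 0.052 ]
shift [-0.04  1.95  6.06] turn -0.02 j6 56.4 yaw -35.52
[86.5 85.5 60.8]
(-0.0354, -0.0298) [313.3209 237.451 ] found (np.float64(316.625), np.float64(240.375)) [0.5412 0.2483 0.052 ]
shift [-1.88  0.03  6.07] turn -0.02 j6 56.4 yaw -35.52
```

View pics/j7.png

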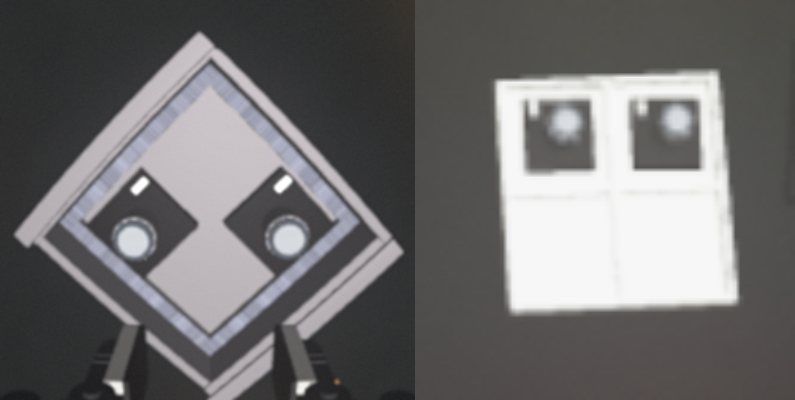

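Two modules stand centred in the tray. The remaining two are at crop (134,240) and (288,239). Picking the right one.

```bash
python3 -m crank '[[[0.5,-0.02,0.96,0,0],[0.5,-0.02,0.96,0,0],[0.5,0,0,0.9,0],[0.5,0,0,0.9,0],[0.5,0,0,0.9,0],[0.5,0,0,0.8,0],[0.5,0,0,0.6,0],[0.5,0,0,0.5,0],[0.5,0,0,0.5,0],[0.5,0,0,0.5,0],[0.5,0,0,0.3,0],[0.5,0,0,0.1,0],[0.5,0,0,0,0],[0.5,0,0,0,0]]]' | tail -6; python3 -m crank '[[[1,0,0,0,0],[1,0,0,0,0],[1,0,0,0,0],[1,0,0,0,0],[1,0,0,0,0],[1,0,0,0,0],[1,0,0,0,0],[1,0,0,0,0]]]' 60 | tail -6; python3 -m crank '[[[1,0,0,-0.3,0],[1,0,0,-0.5,0],[1,0,0,-0.8,0],[1,0,0,-0.9,0],[1,0,0,-0.9,0],[1,0,0,-0.9,0],[1,0,0,-0.9,0],[1,0,0,-0.9,0],[1,0,0,0,0],[1,0,0,0,0]]]' 60 | tail -6
python3 - <<'E'
from h import *
plan([.529,-.3438,.19],-42.9)
E
```

```text
clock: 33.02
eef_pos: [0.6069, 0.259, 0.0356]
orientation: [[0.58, 0.815, -0.0], [0.815, -0.58, -0.006], [-0.005, 0.003, -1.0]]
contact_force: [0.4, 0.1, -0.0]
grip_width: 0.498
gripper_force: 0.0
clock: 33.68
eef_pos: [0.6075, 0.2591, 0.0365]
orientation: [[0.58, 0.815, 0.001], [0.815, -0.58, -0.005], [-0.004, 0.004, -1.0]]
contact_force: [-0.9, -0.1, 5.1]
grip_width: 0.274
gripper_force: 59.3
clock: 34.52
eef_pos: [0.6075, 0.2599, 0.1894]
orientation: [[0.58, 0.815, 0.002], [0.815, -0.58, -0.005], [-0.003, 0.005, -1.0]]
contact_force: [0.8, 0.6, -2.2]
grip_width: 0.282
gripper_force: 59.0
shift [-21.5   11.44   0.1 ] turn 1.25 j6 52.8 yaw -35.42
```

```bash
python3 -m crank '[[[1,-0.9,0.5,0,0],[1,-1,0.53,0,0],[1,-1,0.53,0,0],[1,-1,0.53,0,0],[1,-1,0.53,0,0],[1,-1,0.53,0,0],[1,-1,0.53,0,0],[1,-1,0.53,0,0],[1,-1,0.53,0,0],[1,-1,0.53,0,0],[1,-1,0.53,0,0],[1,-1,0.53,0,0],[1,-1,0.53,0,0],[1,-1,0.53,0,0],[1,-1,0.53,0,0],[1,-1,0.53,0,0],[1,-1,0.53,0,0],[1,-1,0.53,0,0],[1,-1,0.53,0,0],[1,-1,0.53,0,0]]]' |tail -6; python3 -m crank '[[[1,-0.9,0.53,0,0],[1,-0.7,0.34,0,0],[1,0,0,0,0.7],[1,0,0,0,0.55],[1,0,0,0,0],[1,0,0,0,0],[1,0,0,0,0]]]' | tail -6
python3 - <<'E'
from h import *
plan([.529,-.3438,.036],-42.9)
E
```

```text
clock: 36.18
eef_pos: [0.5314, -0.2991, 0.1879]
orientation: [[0.58, 0.815, -0.006], [0.815, -0.58, -0.003], [-0.006, -0.003, -1.0]]
contact_force: [0.7, 0.8, -1.1]
grip_width: 0.275
gripper_force: 59.0
clock: 36.77
eef_pos: [0.5273, -0.3432, 0.1897]
orientation: [[0.68, 0.733, -0.004], [0.733, -0.68, -0.004], [-0.006, 0.0, -1.0]]
contact_force: [0.7, 0.2, -2.4]
grip_width: 0.277
gripper_force: 59.1
shift [0.07 0.06 6.15] turn 0.01 j6 3.7 yaw -42.83
```

```bash
python3 -m crank '[[[1,0.05,0.05,0.4,0],[1,0,0,0.9,0],[1,0,0,0.9,0],[1,0,0,0.9,0],[1,0,0,0.9,0],[1,0,0,0.8,0],[1,0,0,0.5,0],[1,0,0,0.3,0],[1,0,0,0.2,0],[1,0,0,0.1,0],[1,0,0,0.1,0],[1,0,0,0.1,0],[1,0,0,0.05,0],[1,0,0,0,0],[1,0,0,0,0]]]' | tail -6; python3 -m crank '[[[0.5,0,0,0,0],[0.5,0,0,0,0],[0.5,0,0,0,0],[0.5,0,0,0,0],[0.5,0,0,-0.4,0],[0.5,0,0,-0.8,0],[0.5,0,0,-1,0],[0.5,0,0,-1,0],[0.5,0,0,-1,0],[0.5,0,0,-1,0],[0.5,0,0,-0.9,0]]]' | tail -6; python3 -m crank '[[[0.5,0.9,-0.75,0,0],[0.5,0.98,-0.8,0,0],[0.5,0.98,-0.8,0,0],[0.5,0.98,-0.8,0,0],[0.5,0.98,-0.8,0,0],[0.5,0.98,-0.8,0,0],[0.5,0.98,-0.8,0,0],[0.5,0.98,-0.8,0,0],[0.5,0.98,-0.8,0,0],[0.5,0.98,-0.8,0,0],[0.5,0.98,-0.8,0,0],[0.5,0.98,-0.8,0,0],[0.5,0.98,-0.8,0,0],[0.5,0.98,-0.8,0,0],[0.5,0.98,-0.8,0,0],[0.5,0.98,-0.8,0,0],[0.5,0.98,-0.8,0,0],[0.5,0.98,-0.8,0,0],[0.5,0.98,-0.8,0,0],[0.5,0.98,-0.8,0,0]]]' |tail -6; python3 -m crank '[[[0.5,0,-0.1,0,-0.7],[0.5,0,0,0,-0.55],[0.5,0,0,0,0],[0.5,0,0,0,0],[0.5,0,0,0,0]]]' | tail -6
python3 - <<'E'
from h import *
boxlook("w8");im=load("w8")["im"]
t=shot("top","t8")[1]
cv2.imwrite("pics/j8.png",np.hstack([cv2.resize(im[40:300,180:450],(415,400)),cv2.resize(t[150:230,350:430],(380,400))]))
E
```

```text
clock: 38.02
eef_pos: [0.5299, -0.3452, 0.0382]
orientation: [[0.681, 0.732, -0.001], [0.732, -0.681, -0.007], [-0.005, 0.004, -1.0]]
contact_force: [0.7, -0.8, -2.1]
grip_width: 0.277
gripper_force: 59.1
clock: 38.93
eef_pos: [0.5302, -0.3443, 0.193]
orientation: [[0.681, 0.732, 0.0], [0.732, -0.681, -0.008], [-0.005, 0.005, -1.0]]
contact_force: [1.2, -0.5, -0.5]
grip_width: 0.5
gripper_force: 0.0
clock: 40.6
eef_pos: [0.5702, 0.2866, 0.1872]
orientation: [[0.681, 0.732, -0.0], [0.732, -0.681, -0.006], [-0.005, 0.004, -1.0]]
contact_force: [0.2, -1.0, 0.4]
grip_width: 0.5
gripper_force: 0.0
clock: 41.02
eef_pos: [0.5684, 0.2863, 0.1866]
orientation: [[0.581, 0.814, -0.001], [0.814, -0.581, -0.006], [-0.006, 0.003, -1.0]]
contact_force: [-0.1, -0.3, -0.9]
grip_width: 0.503
gripper_force: 0.0
None
(0.03, 0.0317) [314.5038 144.0927] found (np.int64(314), np.int64(144)) [0.5943 0.3247 0.052 ]
shift [ 1.89 -0.07  6.09] turn -0.02 j6 56.2 yaw -35.52
[65.5 88.5 40.3]
(-0.0324, 0.032) [267.5942 191.144 ] found (np.float64(265.375), np.float64(195.125)) [0.5289 0.3124 0.052 ]
shift [-0.03 -1.91  6.1 ] turn -0.02 j6 56.2 yaw -35.52
[82.5 99.5 42.7]
(0.0319, -0.0338) [365.2286 191.9375] found (np.float64(367.625), np.float64(197.875)) [0.6061 0.2538 0.052 ]
shift [-0.15  1.96  6.11] turn -0.02 j6 56.2 yaw -35.52
[78.5 96.5 48.5]
(-0.0354, -0.0298) [312.0585 235.7762] found (np.float64(313.625), np.float64(241.125)) [0.5382 0.2472 0.052 ]
shift [-1.94 -0.09  6.12] turn -0.02 j6 56.2 yaw -35.52
```

View pics/j8.png

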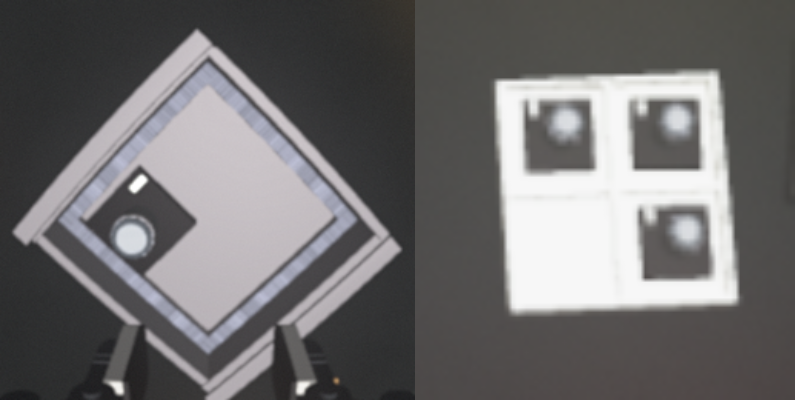

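```bash
python3 -m crank '[[[0.5,0,-0.94,0,0],[0.5,0,-0.94,0,0],[0.5,0,0,0.9,0],[0.5,0,0,0.9,0],[0.5,0,0,0.9,0],[0.5,0,0,0.8,0],[0.5,0,0,0.6,0],[0.5,0,0,0.5,0],[0.5,0,0,0.5,0],[0.5,0,0,0.5,0],[0.5,0,0,0.3,0],[0.5,0,0,0.15,0],[0.5,0,0,0,0],[0.5,0,0,0,0]]]' | tail -6; python3 -m crank '[[[1,0,0,0,0],[1,0,0,0,0],[1,0,0,0,0],[1,0,0,0,0],[1,0,0,0,0],[1,0,0,0,0],[1,0,0,0,0],[1,0,0,0,0]]]' 60 | tail -6; python3 -m crank '[[[1,0,0,-0.3,0],[1,0,0,-0.5,0],[1,0,0,-0.8,0],[1,0,0,-0.9,0],[1,0,0,-0.9,0],[1,0,0,-0.9,0],[1,0,0,-0.9,0],[1,0,0,-0.9,0],[1,0,0,0,0],[1,0,0,0,0]]]' 60 | tail -6
python3 - <<'E'
from h import *
plan([.5259,-.2589,.19],-42.9)
E
```

```text
clock: 42.28
eef_pos: [0.5302, 0.313, 0.0351]
orientation: [[0.58, 0.815, -0.001], [0.815, -0.58, -0.006], [-0.005, 0.003, -1.0]]
contact_force: [0.5, -0.4, -0.2]
grip_width: 0.502
gripper_force: 0.0
clock: 42.95
eef_pos: [0.5309, 0.3134, 0.0362]
orientation: [[0.58, 0.815, 0.001], [0.815, -0.58, -0.005], [-0.004, 0.004, -1.0]]
contact_force: [0.4, 0.3, 5.7]
grip_width: 0.276
gripper_force: 59.4
clock: 43.78
eef_pos: [0.5307, 0.3142, 0.1891]
orientation: [[0.58, 0.815, 0.002], [0.815, -0.58, -0.005], [-0.003, 0.004, -1.0]]
contact_force: [0.2, 0.2, -2.2]
grip_width: 0.274
gripper_force: 59.3
shift [-18.79  13.13   0.07] turn 1.25 j6 59.8 yaw -35.42
```

```bash
python3 -m crank '[[[1,-0.8,0.6,0,0],[1,-0.94,0.66,0,0],[1,-0.94,0.66,0,0],[1,-0.94,0.66,0,0],[1,-0.94,0.66,0,0],[1,-0.94,0.66,0,0],[1,-0.94,0.66,0,0],[1,-0.94,0.66,0,0],[1,-0.94,0.66,0,0],[1,-0.94,0.66,0,0],[1,-0.94,0.66,0,0],[1,-0.94,0.66,0,0],[1,-0.94,0.66,0,0],[1,-0.94,0.66,0,0],[1,-0.94,0.66,0,0],[1,-0.94,0.66,0,0],[1,-0.94,0.66,0,0],[1,-0.94,0.66,0,0],[1,-0.94,0.66,0,0],[1,-0.94,0.66,0,0]]]' |tail -6; python3 -m crank '[[[1,-0.1,0,0,0.7],[1,0,0,0,0.55],[1,0,0,0,0],[1,0,0,0,0],[1,0,0,0,0]]]' | tail -6
python3 - <<'E'
from h import *
plan([.5259,-.2589,.036],-42.9)
E
```

```text
clock: 45.45
eef_pos: [0.5253, -0.257, 0.1877]
orientation: [[0.58, 0.815, -0.006], [0.815, -0.58, -0.003], [-0.006, -0.003, -1.0]]
contact_force: [-0.5, 0.7, -1.7]
grip_width: 0.276
gripper_force: 59.3
clock: 45.87
eef_pos: [0.525, -0.2579, 0.1892]
orientation: [[0.68, 0.733, -0.004], [0.733, -0.68, -0.005], [-0.006, 0.0, -1.0]]
contact_force: [-0.5, -0.1, -0.7]
grip_width: 0.278
gripper_force: 59.4
shift [0.03 0.05 6.13] turn 0.01 j6 10.1 yaw -42.83
```

```bash
python3 -m crank '[[[1,0.03,0.05,0.4,0],[1,0,0,0.9,0],[1,0,0,0.9,0],[1,0,0,0.9,0],[1,0,0,0.9,0],[1,0,0,0.8,0],[1,0,0,0.5,0],[1,0,0,0.3,0],[1,0,0,0.2,0],[1,0,0,0.1,0],[1,0,0,0.1,0],[1,0,0,0.1,0],[1,0,0,0.05,0],[1,0,0,0,0],[1,0,0,0,0]]]' | tail -6; python3 -m crank '[[[0.5,0,0,0,0],[0.5,0,0,0,0],[0.5,0,0,0,0],[0.5,0,0,0,0],[0.5,0,0,-0.4,0],[0.5,0,0,-0.8,0],[0.5,0,0,-1,0],[0.5,0,0,-1,0],[0.5,0,0,-1,0],[0.5,0,0,-1,0],[0.5,0,0,-0.9,0],[0.5,0,0,0,0]]]' | tail -6; python3 -m crank '[[[1,0.8,-0.3,0,0],[1,0.85,-0.32,0,0],[1,0.85,-0.32,0,0],[1,0.85,-0.32,0,0],[1,0.85,-0.32,0,0],[1,0.85,-0.32,0,0],[1,0.85,-0.32,0,0],[1,0.85,-0.32,0,0],[1,0.85,-0.32,0,0],[1,0.85,-0.32,0,0],[1,0.85,-0.32,0,0],[1,0.85,-0.32,0,0],[1,0.85,-0.32,0,0],[1,0.85,-0.32,0,0],[1,0.85,-0.32,0,0],[1,0.85,-0.32,0,0]]]' 30|tail -6; python3 -m crank '[[[1,0,0,0,-0.7],[1,0,0,0,-1],[1,0,0,0,-1],[1,0,0,0,-1],[1,0,0,0,-1],[1,0,0,0,-1],[1,0,0,0,-1],[1,0,0,0,-1],[1,0,0,0,0],[1,0,0,0,0],[1,0,0,0,0]]]' | tail -6
python3 - <<'E'
from h import *
st,im=shot("wrist","w9");plan([.6638,.0614,.088],3.4)
t=shot("top","t9")[1]
cv2.imwrite("pics/j9.png",np.hstack([im[:,:420],cv2.resize(t[150:230,350:430],(380,400))]))
E
```

```text
clock: 47.12
eef_pos: [0.5274, -0.2603, 0.0376]
orientation: [[0.681, 0.732, -0.001], [0.732, -0.681, -0.007], [-0.005, 0.004, -1.0]]
contact_force: [-0.4, 0.7, -1.8]
grip_width: 0.274
gripper_force: 59.4
clock: 48.12
eef_pos: [0.5308, -0.2612, 0.197]
orientation: [[0.681, 0.732, 0.009], [0.732, -0.681, -0.013], [-0.003, 0.015, -1.0]]
contact_force: [0.7, -0.2, 1.3]
grip_width: 0.505
gripper_force: 0.0
clock: 49.45
eef_pos: [0.6646, 0.0769, 0.1869]
orientation: [[0.681, 0.732, -0.002], [0.732, -0.681, -0.006], [-0.006, 0.003, -1.0]]
contact_force: [0.2, 0.1, 0.5]
grip_width: -0.001
gripper_force: 0.0
clock: 50.37
eef_pos: [0.6645, 0.0758, 0.1871]
orientation: [[-0.055, 0.998, -0.002], [0.998, 0.055, -0.006], [-0.006, -0.002, -1.0]]
contact_force: [-0.2, -0.1, 0.5]
grip_width: -0.001
gripper_force: 0.0
shift [-0.55 -0.05  3.97] turn -0.04 j6 -2.4 yaw 3.18
```

View pics/j9.png

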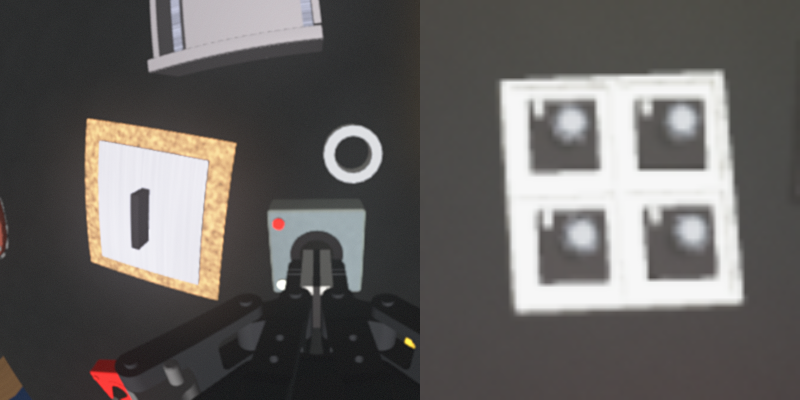

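All four modules stand centred in the tray. The remote's top edge runs from (270,210) to (366,210), and the lid is centred on the mat.

```bash
python3 - <<'E'
from h import *
st=load("w9")
for u in((270,210),(366,210),(318,210)): print(w("wrist",u,.04,st))
# knob from earlier pictures: hough-free check by projecting estimate
k=[.6672,.0055,.105];print(proj("top",k),proj("scene",k),proj("wrist",k,load("w3")))
# knob pixel in top0: dark blob centroid
for n,f,r in(("top","t4",(300,145,322,170)),("top","t9",(300,145,322,170))): pass
im=cv2.imread("pics/scene0.png");x0,y0=278,218
p=im[y0:y0+32,x0:x0+32].max(2);m=(p[:14]<60);ys,xs=np.nonzero(m);print("scene knob",xs.mean()+x0,ys.mean()+y0,m.sum())
E
```

```text
[0.62   0.0517 0.04  ]
[0.7162 0.057  0.04  ]
[0.6681 0.0544 0.04  ]
[309.8663 154.7508] [291.5216 229.3866] [605.1043 232.6526]
scene knob 293.6070460704607 224.01084010840108 369
```

```bash
python3 -m crank '[[[1,0,0,0.5,0],[1,0,0,0.8,0],[1,0,0,0.8,0],[1,0,0,0.8,0],[1,0,0,0.6,0],[1,0,0,0.4,0],[1,0,0,0,0],[1,0,0,0,0]]]' | tail -5; python3 -m crank '[[[1,-0.4,0,0,0],[1,-0.4,0,0,0],[1,-0.4,0,0,0],[1,-0.3,0,0,0],[1,-0.2,0,0,0],[1,-0.2,0,0,0],[1,-0.2,0,0,0],[1,-0.2,0,0,0],[1,-0.2,0,0,0],[1,-0.2,0,0,0],[1,-0.15,0,0,0],[1,0,0,0,0],[1,0,0,0,0]]]'|tail -5
python3 - <<'E'
from h import *
st=manip.get_state();R=st["orientation"];print("knob in tool mm",R.T@(np.array([.668,.005,.105])-st["eef_pos"])*1000)
t=shot("scene","s10")[1];cv2.imwrite("pics/s10c.png",cv2.resize(t[190:290,240:350],None,fx=5,fy=5,interpolation=2))
E
```

```text
eef_pos: [0.6642, 0.0752, 0.0891]
orientation: [[-0.057, 0.998, -0.003], [0.998, 0.057, -0.006], [-0.006, -0.003, -1.0]]
contact_force: [-0.7, -0.6, 1.3]
grip_width: -0.001
gripper_force: 0.0
eef_pos: [0.6682, 0.0044, 0.0897]
orientation: [[-0.057, 0.998, -0.002], [0.998, 0.057, -0.005], [-0.005, -0.003, -1.0]]
contact_force: [0.1, 4.0, -0.2]
grip_width: -0.003
gripper_force: 1.7
knob in tool mm [  0.4952  -0.1639 -15.2783]
```

View pics/s10c.png

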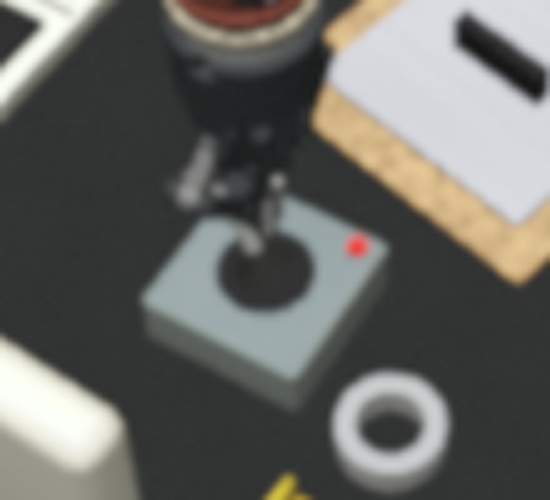

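The stick is held over towards the tray. The 4 N reaction matches a tilt of about 0.4 rad or slightly more, and the knob is hidden behind the gripper. Hold it there, then pull back.

```bash
python3 -m crank '[[[1,0,0,0,0],[1,0,0,0,0],[1,0,0,0,0],[1,0,0,0,0],[1,0,0,0,0],[1,0,0,0,0],[1,0,0,0,0],[1,0,0,0,0],[1,0,0,0,0],[1,0,0,0,0],[1,0,0,0,0],[1,0,0,0,0],[1,0,0,0,0],[1,0,0,0,0]]]'|tail -5;  python3 -m crank '[[[1,0,0,0,0],[1,0,0,0,0],[1,0,0,0,0],[1,0,0,0,0],[1,0,0,0,0],[1,0,0,0,0],[1,0,0,0,0],[1,0,0,0,0],[1,0,0,0,0],[1,0,0,0,0],[1,0,0,0,0],[1,0,0,0,0],[1,0,0,0,0],[1,0,0,0,0]]]'|tail -5; python3 -m crank '[[[1,1,0,0,0],[1,1,0,0,0],[1,1,0,0,0],[1,1,0,0,0],[1,0,0,-0.6,0],[1,0,0,-1,0],[1,0,0,-1,0],[1,0,0,-1,0],[1,0,-1,0,0],[1,0,-1,0,0],[1,0,-1,0,0],[1,0,-1,0,0],[1,0,-1,0,0],[1,0,-0.5,0,0],[1,0,0,0,0],[1,0,0,0,0],[1,0,0,0,0]]]'|tail -5
python3 - <<'E'
from h import *
t=shot("scene","s11")[1];u=shot("top","t11")[1]
cv2.imwrite("pics/s11c.png",np.hstack([cv2.resize(t[130:290,170:390],(440,320)),cv2.resize(u[130:260,270:430],(360,320))]))
E
```

```text
eef_pos: [0.6685, 0.0041, 0.0902]
orientation: [[-0.057, 0.998, -0.001], [0.998, 0.057, -0.006], [-0.006, -0.002, -1.0]]
contact_force: [-0.3, 4.1, -3.5]
grip_width: -0.002
gripper_force: 1.9
eef_pos: [0.6686, 0.0041, 0.0903]
orientation: [[-0.057, 0.998, -0.001], [0.998, 0.057, -0.006], [-0.006, -0.002, -1.0]]
contact_force: [0.6, 3.4, -2.8]
grip_width: -0.002
gripper_force: 1.9
eef_pos: [0.5276, 0.0958, 0.1814]
orientation: [[-0.057, 0.998, 0.002], [0.998, 0.057, -0.007], [-0.007, 0.002, -1.0]]
contact_force: [0.4, 0.3, 0.1]
grip_width: -0.002
gripper_force: 0.0
```

View pics/s11c.png

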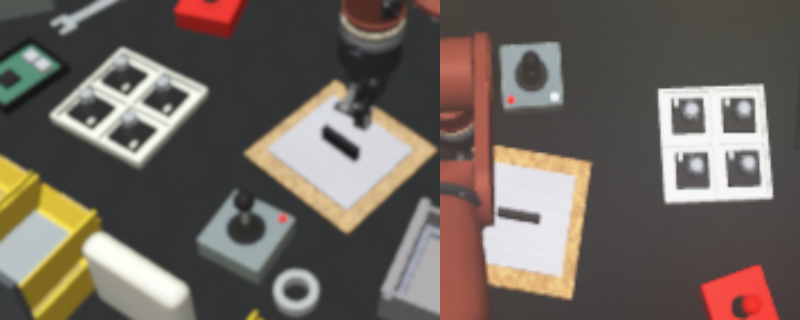

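The stick is upright again, the lid is centred on the mat, and the four modules stand in their pockets.

```bash
python3 -c "
from bench import manip
print(manip.hand_in())"
```

```text
the job is handed in; nothing more can be done
None
```

The job is handed in: the lid lies flat on the middle of the mat, all four modules stand upright one to a pocket in the white tray, and the stick was held over towards the tray for more than 2 s (tilt judged from the push force, since the gripper hid the knob) and sprang back upright.

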